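Hook a circuit board under the chassis lip, lay it flat and lock it

ROBOT

A 6-joint arm with a two-finger parallel gripper is mounted at the origin on the work surface. World frame = base frame: x ahead of the robot, y to its left, z up, the work surface at z = 0. Lengths are in m, angles in degrees, forces in N, time in s.
With the tool pointing down it reaches from about 0.375 to 0.9 m from the base axis. Payload 3.1 kg.
Tool frame: the origin (TCP) lies between the finger pads; the fingertips stand 22 mm ahead of it and the grasp point (between the pads) lies 3 mm ahead of it; z points along the fingers, y is the line along which they close (so a half turn about z gives the same grasp; the last joint's range is limited). The gripper opens to 87 mm and grips with 3 to 60 N. Pads are 19 mm wide; open, the fingers measure 117 mm over their backs; the gripper's body (75 mm by 190 mm) begins 51 mm behind the grasp point.
Start: joints at [-83.279, 30.224, 82.088, -0, 67.689, -10.227], TCP at [0.182, -0.598, 0.245] pointing down, gripper open.
Joint ranges: [-176.69, 176.69], [-43.24, 126.21], [12.49, 139.97], [-82, 262], [0, 151.66], [-163.58, 163.58]. Speed limits (degrees/s): [159.86, 159.86, 180, 180, 180, 180].

INTERFACE

Orientations are given as a 3x3 rotation matrix whose columns are the frame's x, y, z axes.
In Python, from rig import bot, capture, search_frame, outline_of, spot_point gives the robot as it stands.
- The arm moves only by the tool jog_arm, never from a script. Its argument "rows" is text: rows parted by semicolons, each of 7 numbers parted by spaces: the opening, from 0 (shut) to 1 (fully open), then the shift along the tool's x, y, z as a fraction of full scale, then the turn, a rotation vector about the tool's x, y, z as a fraction of full scale. A call has 1 to 20 rows; each row is the pose to reach, as a shift and turn from the pose commanded when the call began, along the tool's axes at that moment; what a row does not reach only later rows make up. Full scale, the value 1, is 0.5 m for a shift and pi/4 rad for a turn. A row lasts 1/12 s, in which the tool goes at most 41.7 mm and 7.16 degrees, less where a joint would pass 70% of its speed; a pose out of reach is approached as far as the arm can. A call with a number of a shift or a turn outside -1 to 1 is refused whole. A call with a gripper value outside its range is refused whole. The fingers move at their own pace and stop on an object; the grip force is fixed at half the most. Time passes only in rows, so rows that repeat a pose let the fingers close. It gives the time, the measured TCP pose, the force, the opening and the grip force at its end, in the units of the state.
- bot.read_state(): the state, without advancing time (a new reading comes with each control period).
- capture(name): name is "scene" or "top" or "wrist"; returns a dict with "pixels" (384x512x3 uint8, red, green, blue), "fx", "fy", "cx", "cy" (pixels), "R" (3x3) and "t" (3): a world point X has camera coordinates R X + t; the wrist camera has in their place "mount" (4x4, takes a point from camera to tool coordinates, whose origin is the TCP and whose axes are the flange's). Camera axes: x right, y down, z forward; pixel columns grow to the right and rows downward; lengths in m; the calibration is good to about 2 mm. The wrist camera is an equidistant fisheye: a pixel r from the principal point sees the ray r / f radians off the axis. A picture is of the moment at which its call begins: read the wrist's pose just before it. There is no depth.
- bot.hand_in(): hands the job in; it is judged then, once.
Trained networks look in a picture, given as the dict that the camera call returned (one of the last four; its "shot" number tells which), for a name from the list of things; names that differ only in an ending like _2 or _b are one class to them, and where a whole thing is asked for, a point or a joint stands for the part that bears it (a point fixed in the world has none). Each returns a list of dicts, best first, with "conf" (0 to 1); they miss things now and then, are a little off and sometimes report something else, mostly with a low value. They report only what shows in the picture. A call takes as long as a camera call. They do not tell look-alikes from the thing itself.
- search_frame(label, picture): "point" ([x, y, z] in m, in world coordinates, good to about 4 mm: the middle of the surface that is visible of it).
- outline_of(label, picture): "region" (384x512 bool, what is visible of it).
- spot_point(label, picture): "point" ([x, y, z] in m, in world coordinates, good to about 4 mm: a listed point, or the origin of a listed thing).
The state is a dict: "time_s": time; "joint_positions": joint angles; "qvel": joint speeds; "tau": joint torques, N m; "position": TCP position; "tcp_rot": TCP orientation; "force": force on the tool from outside, world axes, zero at the start; "moment": the same for the moment, N m; "opening": opening from 0.0 (shut) to 1.0 (fully open); "grasp_force": force on a finger pad.
Only numpy, scipy, OpenCV 4.12 (cv2) and the standard library are available. Lean on these libraries where they do the work, as an engineer would, in place of code of your own. Each camera call takes 0.05 s, during which the arm holds its last target. There are 200 camera calls.

TASK

Fit the circuit board into the instrument chassis: tilt it, hook its plain edge fully under the chassis lip, then lower the slotted end so that the T-headed latch comes up through the slot and the board lies flat on its ledges. Then turn the latch a quarter turn clockwise, to its stop, to lock the board, and let go. Be gentle with the board, never forcing it against the chassis, and leave the multimeter, the screwdriver and the spool where they are.

Things in the scene. Friction and masses are not known exactly. Their poses are not given: they have to be found in the camera images.
- board_grip (a point): Centre of the silvery finned heat sink, 14 (x) x 44 (y) x 28 mm high, on the loose green circuit board, which is picked up by it. 18 mm above the board's underside, 16 mm from the board's middle towards the plain edge. Axes of the board: z up, +x to the slotted end, y along the sink. Board top is bare for 25 mm beside the sink in +x and -x; other components are under 12 mm high.
- board_edge (a point): Middle of the board's plain edge (the end without slot), half-way through its thickness; 54 mm from board_grip in -x and 16 mm below it. Axes as the board's.
- board_slot (a point): Centre of the through slot in the board, 46 (x) x 13 (y) mm, half-way through its thickness, 57 mm from board_grip in +x; 29 mm from the slotted end's edge. Axes as the board's.
- board: The whole board, 0.15 to 0.31 kg: a plate 140 (x) x 100 (y) x 4 mm with the heat sink and small components, lying flat on the bench. Origin at the middle of its underside; axes as board_grip's.
- chassis: Open metal tray fixed to the bench, 200 (x) x 136 (y) mm, side walls 22 mm high; origin under its middle, z up, +x from lip to latch. In it a steel board carrier (near ledge, back stop and lip; far ledge and end wall) is clamped fast anywhere from 8 mm nearer -x to 8 mm nearer +x than mid-range. No reading tells where: find its back stop by touch.
- seat_edge (a point): Where board_edge comes, with the carrier at mid-range, when the board is home: against the upright back stop, under the lip, on the near ledge (its top 2 mm below this point). Fixed to the chassis, with its axes. Both ledges are 24 mm above the bench. The carrier's end wall, 30 mm above the bench, leaves the board 2.5 mm of play: it goes down flat only when pushed home against the back stop.
- lip (a point): With the carrier at mid-range: middle of the lip's front edge, on its underside, 35 mm above the bench; chassis axes. The lip, 90 mm wide (y), reaches 10 mm out from the back stop in +x; its underside slopes up from 6 mm above the ledge at the stop to 11 mm at the mouth; its top is 39 mm, the back stop's 41 mm above the bench. The board goes in tilted by about 0.25 to 0.4 rad, slotted end up.
- latch_head (a point): Centre of the T head of the steel latch on the chassis floor, 39.5 mm above the bench, 111 mm from seat_edge in chassis +x (the carrier does not move it). Head 22 mm long at its foot, 20 mm above, 8 mm thick; underside 30.5, top 46.5 mm above the bench (seated board's top: 28 mm), on an 8 mm round stem. Its axes turn with it: x along its length, y through its thickness, z up.
- latch (a joint): Turn of the T-headed latch, rad. It starts at 0 to 0.08: head lengthwise along chassis x, as the board's slot when home, so that it passes through. It grows clockwise seen from above to 1.57 at its stop, head across the slot: locked. Friction 0.04 N m; it stays where it is left.
- multimeter: Bystander: orange multimeter lying flat, 170 x 80 x 34 mm; origin at the centre of its underside.
- screwdriver: Bystander: screwdriver lying on the bench, 170 mm long; origin on its underside.
- spool: Bystander: grey plastic spool, 52 mm diameter, 36 mm high; origin at the centre of its underside.
Things that resemble listed ones, but are neither listed nor needed, are in the scene too. What is meant by the board is not yellow, and is the smaller of those in its own colour.

How it is judged (in metres and radians):
On the way, in this order (a step that is already met when the one before it is completed fails the run):
1. the board's plain edge is on the ledge level under the lip, within the carrier's range of the seat, while the board is still tilted (over 0.06 rad) (x of board_edge in the frame of seat_edge between -0.012 and 0.015 m and y of board_edge in the frame of seat_edge between -0.012 and 0.012 m and z of board_edge in the frame of seat_edge between -0.004 and 0.006 m and angle between board_grip's own z axis and vertical above 0.06 rad), for 0.1 s.
2. the board lies flat and home in the chassis, with the T head up through its slot and the latch not yet turned (x of board_edge in the frame of seat_edge between -0.011 and 0.0135 m and y of board_edge in the frame of seat_edge between -0.006 and 0.006 m and z of board_edge in the frame of seat_edge between -0.003 and 0.003 m and angle between board_grip's own z axis and vertical below 0.025 rad and angle between the x axis of board_grip and the x axis of seat_edge, either way round below 0.06 rad and value of joint latch below 0.4 rad), for 0.2 s.
At the end, for the whole second after the job is handed in: The board lies flat (0.025 rad) on its ledges, hooked under the lip: its plain edge within 3 mm of the seated height, 6 mm of the chassis middle, -11 to +13.5 mm of seat_edge in x (carrier range and play), square within 0.06 rad; the latch is turned over 1.3 rad, across the slot (x of board_edge in the frame of seat_edge between -0.011 and 0.0135 m and y of board_edge in the frame of seat_edge between -0.006 and 0.006 m and z of board_edge in the frame of seat_edge between -0.003 and 0.003 m and angle between board_grip's own z axis and vertical below 0.025 rad and angle between the x axis of board_grip and the x axis of seat_edge, either way round below 0.06 rad and value of joint latch above 1.3 rad); the robot touches nothing.
It fails at once if the multimeter, screwdriver or spool is moved more than 25 mm (distance of any of multimeter, screwdriver, spool from where it was at the start of the episode above 0.025 m).
It fails at once if the board is forced against the chassis with more than 50 N (contact force between board and chassis above 50 N).
It also fails if it takes over 54 s, if anything falls off the work surface, if the arm or the gripper's body presses on something with over 40 N, if the wrist force passes 120 N, or if a joint passes its speed limit or range.

## Working session

There is one attempt and no reset: what is moved stays moved. The work goes in short steps, Python scripts to look and compute and a tool call to move; the robot and the scene stay as the last step left them, time stands still between calls to the robot, and variables do not carry over. Pictures are saved under pics/ and viewed, at most 10 in all, crops included, and the job is handed in when it is done.

Besides the shell and the picture viewer there is one more tool, called after "Call:" by a JSON object that holds its "op" and its "data", one argument or row to a line. jog_arm: Moves the arm, as the interface text tells. Its arguments: {"type":"object","properties":{"rows":{"type":"string"}},"required":["rows"]}

```bash
mkdir -p pics; ls
cat > h.py <<'E'
import numpy as np, cv2
from rig import bot, capture, search_frame, outline_of, spot_point
def save(p,n): cv2.imwrite('pics/'+n,p['pixels'][:,:,::-1])
def proj(p,X):
    c=np.array(p['R'])@np.array(X)+np.array(p['t']); return [p['fx']*c[0]/c[2]+p['cx'],p['fy']*c[1]/c[2]+p['cy']]
def unproj(p,u,v,z):
    R=np.array(p['R']);t=np.array(p['t']);d=R.T@np.array([(u-p['cx'])/p['fx'],(v-p['cy'])/p['fy'],1]);o=-R.T@t
    return o+d*(z-o[2])/d[2]
E
python3 - <<'E'
from h import *
a=capture('scene');b=capture('top')
im=np.hstack([a['pixels'],b['pixels']]);save(b,'top0.png');save(a,'scene0.png')
np.set_printoptions(precision=4,suppress=True)
for p,n in((a,'scene'),(b,'top')):
    for l in['board_grip','board_edge','board_slot','seat_edge','lip','latch_head','chassis','multimeter','screwdriver','spool']:
        for r in spot_point(l,p)[:3]: print(n,l,round(r['conf'],2),np.array(r['point']),np.round(proj(p,r['point'])))
s=bot.read_state();print(s['position'],s['tcp_rot'],s['force'],s['time_s'])
E
```

```text
pics
scene board_grip 0.81 [0.3647 0.6343 0.026 ] [400. 165.]
scene board_grip 0.65 [0.7867 0.1679 0.0213] [276. 254.]
scene board_grip 0.6 [0.547  0.1943 0.0121] [286. 198.]
scene board_edge 0.96 [0.4978 0.1805 0.0057] [282. 189.]
scene board_edge 0.9 [0.4328 0.6713 0.0027] [410. 183.]
scene board_edge 0.87 [0.8089 0.1195 0.0021] [261. 262.]
scene board_slot 0.89 [0.5998 0.2166 0.0034] [291. 211.]
scene board_slot 0.8 [0.2981 0.5959 0.0019] [386. 156.]
scene board_slot 0.8 [ 0.7638  0.2198 -0.0005] [291. 252.]
scene seat_edge 0.65 [ 0.4889 -0.1594  0.027 ] [194. 179.]
scene seat_edge 0.18 [0.4982 0.1834 0.0058] [283. 189.]
scene lip 0.56 [ 0.5014 -0.1621  0.0402] [192. 179.]
scene latch_head 0.48 [ 0.5972 -0.1805  0.0384] [182. 199.]
scene chassis 0.95 [ 0.5506 -0.1704  0.001 ] [189. 195.]
scene multimeter 0.64 [ 0.7843 -0.0582 -0.0013] [209. 252.]
scene screwdriver 0.45 [0.5138 0.4594 0.0009] [357. 197.]
scene spool 0.71 [ 0.4718 -0.4382 -0.0017] [126. 176.]
top board_grip 0.8 [0.3697 0.6327 0.0213] [102. 241.]
top board_grip 0.78 [0.7856 0.1676 0.0206] [240. 123.]
top board_grip 0.75 [0.5502 0.1971 0.0205] [231. 189.]
top board_edge 0.98 [0.4365 0.6739 0.0039] [ 93. 221.]
top board_edge 0.78 [0.497  0.1755 0.0054] [237. 204.]
top board_slot 0.97 [0.6034 0.2167 0.0012] [226. 175.]
top board_slot 0.89 [0.7648 0.2189 0.0049] [226. 130.]
top board_slot 0.72 [0.3006 0.5943 0.0088] [114. 261.]
top seat_edge 0.8 [ 0.4874 -0.1591  0.0234] [334. 207.]
top lip 0.74 [ 0.4948 -0.1602  0.0381] [335. 204.]
top latch_head 0.52 [ 0.5976 -0.1829  0.0358] [341. 175.]
top chassis 0.94 [ 0.5536 -0.1754 -0.0013] [337. 189.]
top multimeter 0.61 [ 0.7846 -0.0606  0.003 ] [304. 125.]
top screwdriver 0.46 [ 0.5148  0.4591 -0.0031] [156. 199.]
top spool 0.76 [ 0.4725 -0.4364 -0.0002] [413. 212.]
[ 0.1822 -0.5978  0.2446] [[ 0.9566  0.2915  0.    ]
 [ 0.2915 -0.9566 -0.    ]
 [ 0.      0.     -1.    ]] [-0.9425  0.063  -0.2348] 1.1
```

```bash
python3 -c "
import cv2,numpy as np
a=cv2.imread('pics/scene0.png');b=cv2.imread('pics/top0.png')
cv2.imwrite('pics/both0.png',cv2.resize(b,(800,600),interpolation=cv2.INTER_CUBIC))"
```

```text
(no output)
```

View pics/both0.png

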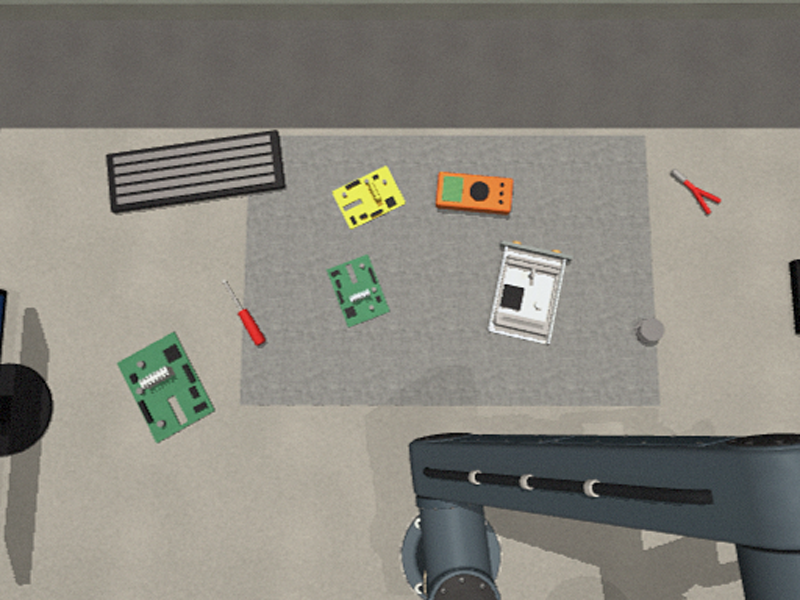

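Candidates (800×600 view): yellow board (370,197), large green board (166,387) and small green board (358,291). The small green one fits because it isn't yellow and is the smaller of the two greens. I'll confirm that in a crop.

Run:
```python
from h import *
b=cv2.imread('pics/top0.png');a=cv2.imread('pics/scene0.png')
c1=cv2.resize(b[150:230,190:390],(800,320),interpolation=cv2.INTER_CUBIC)
c2=cv2.resize(a[150:220,150:325],(700,280),interpolation=cv2.INTER_CUBIC)
c2=cv2.copyMakeBorder(c2,0,0,0,100,0)
cv2.imwrite('pics/crop.png',np.vstack([c1,c2]))
for n,box in(('small',(200,140+18,260,215)),('big',(70,205,145,290))):
    x0,y0,x1,y1=box;h=cv2.cvtColor(b[y0:y1,x0:x1],cv2.COLOR_BGR2HSV)
    m=cv2.inRange(h,(40,60,30),(90,255,255));pts=cv2.findNonZero(m)+np.array([x0,y0]);print(n,cv2.minAreaRect(pts.astype(np.float32)),len(pts))
p=capture('top')
r,=[cv2.minAreaRect(0)] if 0 else [None]
x0,y0,x1,y1=200,158,260,215
h=cv2.cvtColor(b[y0:y1,x0:x1],cv2.COLOR_BGR2HSV);m=cv2.inRange(h,(40,60,30),(90,255,255));pts=cv2.findNonZero(m)[:,0]+np.array([x0,y0])
W=np.array([unproj(p,u,v,0.004)[:2] for u,v in pts]);print(cv2.minAreaRect((W*1000).astype(np.float32)))
print(p['R'],p['t'],p['fx'])
w=capture('wrist');print(w['mount'],w['fx'],w['cx'],w['cy'])
```

```text
small ((228.83560180664062, 185.5616455078125), (39.325828552246094, 28.558040618896484), 69.44395446777344) 884
big ((105.60001373291016, 247.2000274658203), (58.13776397705078, 42.0380744934082), 63.43495178222656) 1804
((563.9078369140625, 204.90185546875), (140.1633758544922, 99.62925720214844), 21.21843910217285)
[[ 0.00286803 -0.99997537 -0.00640623]
 [-0.98914104 -0.00189549 -0.14695716]
 [ 0.1469414   0.00675815 -0.98912211]] [0.10382781 0.5557374  1.36635694] 412.1664663910651
[[ 1.49823258e-03 -9.53831109e-01 -3.00339760e-01  8.43613189e-02]
 [ 9.99998632e-01  1.21861364e-03  1.11832990e-03  1.04743895e-04]
 [-7.00699720e-04 -3.00341025e-01  9.53831630e-01 -1.42097700e-01]
 [ 0.00000000e+00  0.00000000e+00  0.00000000e+00  1.00000000e+00]] 297.3186396354542 254.23485198853538 194.26789659514648
```

View pics/crop.png

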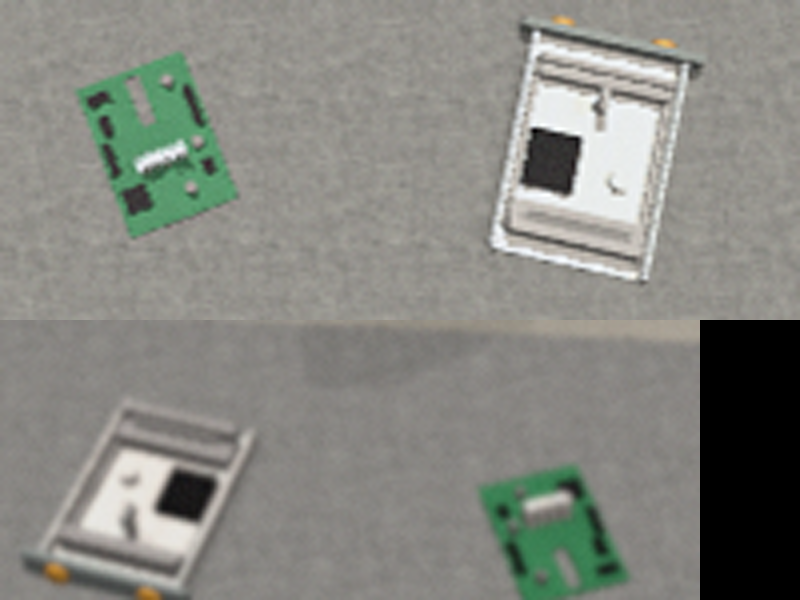

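The crop confirms it: the small green board at top-image pixel (229,186) measures 140×100 mm, with its slot on the far end. The chassis is at (337,189) with its lip on the near side. I'll fly over the chassis first to measure it with the wrist camera.

Call:
{"op": "jog_arm", "data": {
  "rows": "0.34 0.874 -0.466 0.1 0 0 -1;0.34 0.874 -0.466 0.1 0 0 -1;0.34 0.874 -0.466 0.1 0 0 -1;0.34 0.874 -0.466 0.1 0 0 -1;0.34 0.874 -0.466 0.1 0 0 -1;0.34 0.874 -0.466 0.1 0 0 -1;0.34 0.874 -0.466 0.1 0 0 -1;0.34 0.874 -0.466 0.1 0 0 -1;0.34 0.874 -0.466 0.1 0 0 -1;0.34 0.874 -0.466 0.1 0 0 -1;0.34 0.874 -0.466 0.1 0 0 -1;0.34 0.874 -0.466 0.1 0 0 -1;0.34 0.874 -0.466 0.1 0 0 -1;0.34 0.874 -0.466 0.1 0 0 -1"
}}

```text
time_s: 2.37
position: [0.5335, -0.2456, 0.1942]
tcp_rot: [[0.466, 0.885, -0.0], [0.885, -0.466, 0.0], [-0.0, -0.0, -1.0]]
force: [-0.6, 0.5, -0.4]
opening: 0.342
grasp_force: 0.0
```

Call:
{"op": "jog_arm", "data": {
  "rows": "0.34 0 0 0.06 0 0 -0.37;0.34 0 0 0.06 0 0 -0.37;0.34 0 0 0.06 0 0 -0.37;0.34 0 0 0.06 0 0 -0.37;0.34 0 0 0.06 0 0 -0.37"
}}

```text
time_s: 2.78
position: [0.5317, -0.2489, 0.1648]
tcp_rot: [[0.201, 0.98, 0.0], [0.98, -0.201, -0.0], [-0.0, 0.0, -1.0]]
force: [0.1, -0.2, -0.5]
opening: 0.336
grasp_force: 0.0
```

```bash
cat >> h.py <<'E'
np.set_printoptions(precision=4,suppress=True)
def wcam(w,s):
    M=np.array(w['mount']);R=np.array(s['tcp_rot']);return R@M[:3,:3],R@M[:3,3]+np.array(s['position'])
def wproj(w,s,X):
    R,t=wcam(w,s);c=R.T@(np.array(X)-t);r=np.hypot(c[0],c[1]);th=np.arctan2(r,c[2]);return np.array([w['fx']*th*c[0]/r+w['cx'],w['fy']*th*c[1]/r+w['cy']])
def wun(w,s,u,v,z):
    R,t=wcam(w,s);a=(u-w['cx'])/w['fx'];b=(v-w['cy'])/w['fy'];th=np.hypot(a,b);d=R@np.array([np.sin(th)*a/th,np.sin(th)*b/th,np.cos(th)])
    return t+d*(z-t[2])/d[2]
def overhead(w,s,z,cx,cy,yaw,L,W,mm=0.5):
    """rectified view of plane z: image columns = local x, rows = -local y"""
    n,m=int(L/mm),int(W/mm);c,sn=np.cos(yaw),np.sin(yaw);mx=np.zeros((m,n),np.float32);my=mx.copy()
    for i in range(m):
        for j in range(n):
            x=(j-n/2)*mm/1000;y=-(i-m/2)*mm/1000
            mx[i,j],my[i,j]=wproj(w,s,[cx+c*x-sn*y,cy+sn*x+c*y,z])
    return cv2.remap(w['pixels'][:,:,::-1].copy(),mx,my,cv2.INTER_CUBIC)
E
python3 - <<'E'
from h import *
s=bot.read_state();w=capture('wrist');print(s['time_s'],s['position'],s['tcp_rot'],s['opening'],s['force'])
import pickle;pickle.dump((s,w),open('ch.pkl','wb'))
for l in['seat_edge','lip','latch_head','chassis']:
    for r in spot_point(l,w)[:1]: print(l,round(r['conf'],2),np.array(r['point']),wproj(w,s,r['point']))
o=overhead(w,s,0.022,0.553,-0.173,np.radians(-11.6),240,180,.4)
print(o.shape)
cv2.imwrite('pics/w1.png',np.vstack([cv2.resize(o,(600,450))]))
E
```

```text
2.7833 [ 0.5317 -0.2489  0.1648] [[ 0.2007  0.9797  0.0001]
 [ 0.9797 -0.2007 -0.0005]
 [-0.0004  0.0002 -1.    ]] 0.3359351244732184 [ 0.1212 -0.1534 -0.4611]
seat_edge 0.69 [ 0.4833 -0.1592  0.0264] [183.7608 110.5219]
lip 0.67 [ 0.4953 -0.158   0.0339] [193.9361 106.4195]
chassis 0.83 [ 0.557  -0.172   0.0044] [262.1722 106.4395]
(450, 600, 3)
```

View pics/w1.png

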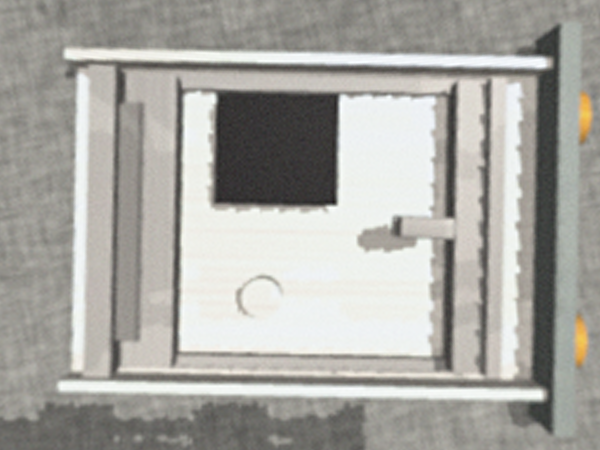

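Run:
```python
from h import *
import pickle;s,w=pickle.load(open('ch.pkl','rb'))
y=np.radians(-12.9);c,sn=np.cos(y),np.sin(y)
def to(o,x,yy): return o[0]+c*x-sn*yy,o[1]+sn*x+c*yy
L=to((0.484,-0.1592),.111,0)
o1=overhead(w,s,0.0465,*L,y,60,50,.125)   # 480x400
o2=overhead(w,s,0.039,0.49,-0.16,y,60,120,.25) #240x480 
o2=cv2.copyMakeBorder(o2,0,0,0,0,0); o1=cv2.copyMakeBorder(o1,0,80,0,0,0)
im=np.hstack([o1,o2])
for k in range(0,480,40): cv2.putText(im,str(k),(k,475),0,.35,(255,255,255)); 
cv2.imwrite('pics/w2.png',im);print(L,im.shape)
```

```text
(np.float64(0.5921984925552256), np.float64(-0.1839807628772156)) (480, 720, 3)
```

View pics/w2.png

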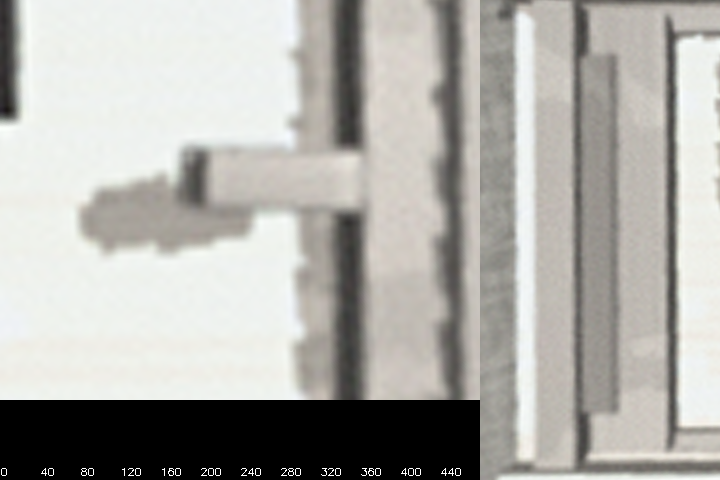

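The chassis is measured: yaw −12.9°, latch at (0.598,−0.183), and the lip front in the rectified crop puts the carrier about 5.5 mm towards −x. Next I go to the board.

Call:
{"op": "jog_arm", "data": {
  "rows": "0.34 0.881 -0.144 0.05 0 0 -0.729;0.34 0.881 -0.144 0.05 0 0 -0.729;0.34 0.881 -0.144 0.05 0 0 -0.729;0.34 0.881 -0.144 0.05 0 0 -0.729;0.34 0.881 -0.144 0.05 0 0 -0.729;0.34 0.881 -0.144 0.05 0 0 -0.729;0.34 0.881 -0.144 0.05 0 0 -0.729;0.34 0.881 -0.144 0.05 0 0 -0.729;0.34 0.881 -0.144 0.05 0 0 -0.729;0.34 0.881 -0.144 0.05 0 0 -0.729;0.34 0.881 -0.144 0.05 0 0 -0.729;0.34 0.881 -0.144 0.05 0 0 -0.729;0.34 0.881 -0.144 0.05 0 0 -0.729;0.34 0.881 -0.144 0.05 0 0 -0.729"
}}

```text
time_s: 4.2
position: [0.5487, 0.1982, 0.1396]
tcp_rot: [[-0.365, 0.931, -0.0], [0.931, 0.365, -0.001], [-0.0, -0.0, -1.0]]
force: [0.3, 0.4, 0.2]
opening: 0.342
grasp_force: 0.0
```

Run:
```python
from h import *
import pickle
s=bot.read_state();w=capture('wrist');print(s['time_s'],s['position'],s['tcp_rot'],s['force'])
pickle.dump((s,w),open('bd.pkl','wb'))
for l in['board_grip','board_edge','board_slot']:
    for r in spot_point(l,w)[:1]: print(l,round(r['conf'],2),np.array(r['point']))
o=overhead(w,s,0.004,0.564,0.2045,np.radians(21),180,140,.3)
cv2.imwrite('pics/w3.png',o);print(o.shape)
h=cv2.cvtColor(o,cv2.COLOR_BGR2HSV);m=cv2.inRange(h,(40,60,30),(90,255,255));m=cv2.morphologyEx(m,cv2.MORPH_OPEN,np.ones((5,5)))
print(cv2.minAreaRect(cv2.findNonZero(m)))
o2=overhead(w,s,0.032,0.549,0.199,np.radians(21),80,80,.2);o2=cv2.resize(o2,(400,400))
o2=cv2.copyMakeBorder(o2,0,o.shape[0]-400,0,0,0) if o.shape[0]>=400 else o2
cv2.imwrite('pics/w3.png',cv2.resize(np.hstack([o,o2[:o.shape[0],:200+0]]),None,fx=1,fy=1))
cv2.imwrite('pics/w3.png',np.hstack([cv2.resize(o,(450,350)),cv2.resize(o2[:400],(350,350))]))
```

```text
4.2 [0.5487 0.1982 0.1396] [[-0.3654  0.9308 -0.0001]
 [ 0.9308  0.3654 -0.0005]
 [-0.0004 -0.0003 -1.    ]] [0.338  0.4412 0.2302]
board_grip 0.66 [0.5498 0.1975 0.0181]
board_edge 0.7 [0.4944 0.18   0.0012]
board_slot 0.86 [0.7624 0.2166 0.0028]
(466, 600, 3)
((303.032470703125, 240.66079711914062), (336.77154541015625, 469.2724609375), 89.72051239013672)
```

View pics/w3.png

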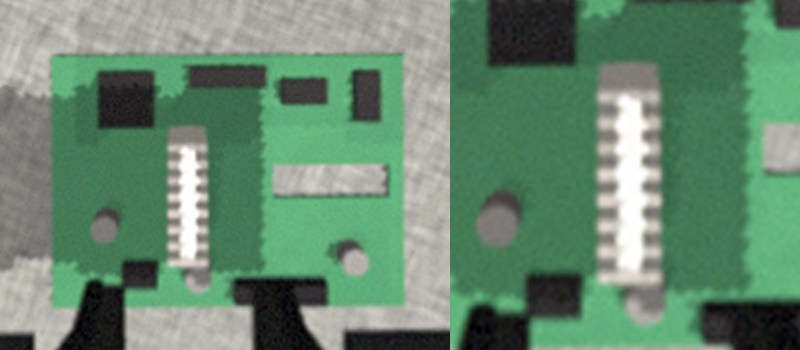

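The board and sink measure consistently: sink top centre at (630,186) in the picture gives grip (0.551,0.197) at yaw 21.3°. Now I descend and grasp.

Call:
{"op": "jog_arm", "data": {
  "rows": "0.34 -0.0038 0.003 0.06 0 0 0;0.34 -0.0038 0.003 0.12 0 0 0;0.34 -0.0038 0.003 0.17 0 0 0;0.34 -0.0038 0.003 0.2 0 0 0;0.34 -0.0038 0.003 0.215 0 0 0;0.34 -0.0038 0.003 0.222 0 0 0;0.34 -0.0038 0.003 0.222 0 0 0"
}}

```text
time_s: 4.98
position: [0.5511, 0.1966, 0.0283]
tcp_rot: [[-0.364, 0.931, -0.001], [0.931, 0.364, -0.0], [0.0, -0.001, -1.0]]
force: [-0.2, -0.2, 0.8]
opening: 0.34
grasp_force: 0.0
```

Call:
{"op": "jog_arm", "data": {
  "rows": "0 0 0 0 0 0 0;0 0 0 0 0 0 0;0 0 0 0 0 0 0;0 0 0 0 0 0 0;0 0 0 0 0 0 0;0 0 0 0 0 0 0"
}}

```text
time_s: 5.48
position: [0.5507, 0.1972, 0.0296]
tcp_rot: [[-0.365, 0.931, 0.0], [0.931, 0.365, -0.0], [-0.0, -0.0, -1.0]]
force: [-2.5, -1.2, 5.3]
opening: 0.157
grasp_force: 30.0
```

Call:
{"op": "jog_arm", "data": {
  "rows": "0 0 0 -0.03 0 0 0;0 0 0 -0.08 0 0 0;0 -0.02 -0.01 -0.14 0 0 0.02;0 -0.06 -0.024 -0.19 0 0 0.07;0 -0.11 -0.043 -0.2 0 0 0.13;0 -0.17 -0.066 -0.2 0 0 0.2;0 -0.23 -0.09 -0.2 0 0 0.27;0 -0.29 -0.113 -0.2 0 0 0.34;0 -0.35 -0.137 -0.2 0 0 0.41;0 -0.41 -0.16 -0.2 0 0 0.48;0 -0.47 -0.184 -0.2 0 0 0.54;0 -0.53 -0.207 -0.2 0 0 0.6;0 -0.58 -0.227 -0.2 0 0 0.66;0 -0.63 -0.247 -0.2 0 0 0.71;0 -0.665 -0.26 -0.2 0 0 0.74;0 -0.687 -0.269 -0.2 0 0 0.76;0 -0.687 -0.269 -0.2 0 0 0.76"
}}

```text
time_s: 6.9
position: [0.5514, -0.1742, 0.1284]
tcp_rot: [[0.224, 0.974, 0.001], [0.974, -0.224, -0.001], [-0.001, 0.001, -1.0]]
force: [0.8, -0.6, -2.1]
opening: 0.16
grasp_force: 30.0
```

Call:
{"op": "jog_arm", "data": {
  "rows": "0 0 0 0 -0.04 0 0;0 0 0 0 -0.1 0 0;0 0 0 0 -0.17 0 0;0 0 0 0 -0.24 0 0;0 0 0 0 -0.31 0 0;0 0 0 0 -0.37 0 0;0 0 0 0 -0.407 0 0;0 0 0 0 -0.407 0 0"
}}

```text
time_s: 7.57
position: [0.5488, -0.1687, 0.1277]
tcp_rot: [[0.22, 0.927, 0.303], [0.975, -0.21, -0.066], [0.002, 0.31, -0.951]]
force: [-0.9, -0.2, -3.3]
opening: 0.156
grasp_force: 30.0
```

```bash
cat >> h.py <<'E'
YC=np.radians(-12.9);SE=np.array([.4902,-.1580,.026])
RC=np.array([[np.cos(YC),-np.sin(YC),0],[np.sin(YC),np.cos(YC),0],[0,0,1]])
def rep(s):
    R=np.array(s['tcp_rot']);T=np.array(s['position'])
    Rb=np.c_[R[:,1],R[:,0],-R[:,2]]
    e=RC.T@(T+Rb@np.array([-.054,0,-.0276])-SE)
    r=RC.T@Rb
    print('t',s['time_s'],'edge seat mm',e*1000,'tilt',np.arctan2(r[2,0],r[0,0]).round(4),'yawerr',np.arctan2(r[1,0],r[0,0]).round(4),'roll',r[2,1].round(4),'F chassis',RC.T@np.array(s['force']),'M',RC.T@np.array(s['moment']),'op',round(s['opening'],3))
    return e,Rb,T,R
E
python3 - <<'E'
from h import *
import pickle
s=bot.read_state();w=capture('wrist');rep(s);print(s['position']);pickle.dump((s,w),open('hold.pkl','wb'))
save(w,'w4.png')
E
```

```text
t 7.5667 edge seat mm [16.6929  2.5806 58.6694] tilt 0.3154 yawerr 0.0026 roll 0.0024 F chassis [-0.7772 -0.4205 -3.3066] M [ 0.0057  0.3364 -0.0244] op 0.156
[ 0.5488 -0.1687  0.1277]
```

View pics/w4.png

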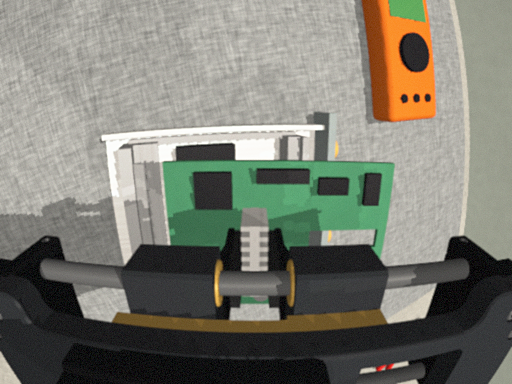

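The wrist view shows the tilted board, with its +y edge running from (165,162) to (393,163), over the chassis. I'll compare that with the model to get the in-hand offset.

Run:
```python
from h import *
import pickle
s0,w=pickle.load(open('hold.pkl','rb'));s=bot.read_state();rep(s)
R=np.array(s0['tcp_rot']);T=np.array(s0['position']);Rb=np.c_[R[:,1],R[:,0],-R[:,2]]
g=T+Rb@np.array([0,0,-.0116])
B=lambda x,y,z:g+Rb@(np.array([x+16,y,z-18])/1000+np.array([0,0,0])) # from board underside middle -> grip at (-16,0,18)
for n,q in dict(edgeTL=(-70,50,4),slotTR=(70,50,4),slot_c1=(73-23-16+0-0-0+0,6.5,4),sinkT=(-16,22,32),sinkT_l=(-23,22,32),sinkT_r=(-9,22,32)).items(): print(n,wproj(w,s0,B(*q)))
h=cv2.cvtColor(w['pixels'],cv2.COLOR_RGB2HSV);m=cv2.inRange(h,(40,60,30),(90,255,255))
m[:140]=0
print('top edge rows',[ (c,np.flatnonzero(m[:,c])[0]) for c in range(180,390,40)])
print('left cols',[(r,np.flatnonzero(m[r,:])[0],np.flatnonzero(m[r,:])[-1]) for r in range(170,240,20)])
print(wproj(w,s0,B(-70,35,4)),wproj(w,s0,B(70,35,4)))
```

```text
t 7.6167 edge seat mm [17.8172  2.0742 58.9725] tilt 0.3162 yawerr 0.0027 roll 0.0017 F chassis [-0.1598  1.3469 -2.4627] M [-0.0534  0.3009 -0.0215] op 0.158
edgeTL [159.9533 163.4285]
slotTR [390.6345 164.9174]
slot_c1 [330.3169 231.2002]
sinkT [250.567  227.3628]
sinkT_l [236.8912 227.313 ]
sinkT_r [264.2566 227.366 ]
top edge rows [(180, np.int64(160)), (220, np.int64(160)), (260, np.int64(161)), (300, np.int64(160)), (340, np.int64(161)), (380, np.int64(163))]
left cols [(170, np.int64(163), np.int64(393)), (190, np.int64(165), np.int64(391)), (210, np.int64(167), np.int64(388)), (230, np.int64(169), np.int64(385))]
[161.8956 187.7152] [387.933  188.2277]
```

Run:
```python
from h import *
ims=[];P=[];Rs=[]
for i in range(6):
    s=bot.read_state();w=capture('wrist');ims.append(w['pixels'].astype(float));P.append(s['position']);Rs.append(s['tcp_rot'])
print(np.array(P)*1000)
from scipy.spatial.transform import Rotation as Ro
s['position']=np.mean(P,0);s['tcp_rot']=Ro.from_matrix(np.array(Rs)).mean().as_matrix();rep(s)
px=np.mean(ims,0).astype(np.uint8);w['pixels']=px
import pickle;pickle.dump((s,w),open('hold2.pkl','wb'))
R=s['tcp_rot'];T=s['position'];Rb=np.c_[R[:,1],R[:,0],-R[:,2]];g=T+Rb@np.array([0,0,-.0116])
B=lambda x,y,z:g+Rb@(np.array([x+16,y,z-18])/1000)
C=lambda x,y,z:SE+RC@(np.array([x,y,z-26])/1000)
G=px[:,:,1].astype(float)-px[:,:,0]   # greenness
V=px.max(2).astype(float)
def cross(pr,n,sig,L=9):
    # signed offset px along direction n where gradient strongest
    k=np.arange(-L,L+.1,.25);q=pr+k[:,None]*n
    v=cv2.remap(sig.astype(np.float32),q[:,0].astype(np.float32).reshape(1,-1),q[:,1].astype(np.float32).reshape(1,-1),cv2.INTER_LINEAR)[0]
    d=np.gradient(cv2.GaussianBlur(v.reshape(1,-1),(0,0),3)[0]);i=np.argmax(abs(d));return k[i]
def test(name,f,pts,ax,sig):
    out=[]
    for p in pts:
        a=wproj(w,s,f(*p));q=np.array(p,float);q[ax]+=1;b=wproj(w,s,f(*q))-a;n=b/np.linalg.norm(b)
        out.append(cross(a,n,sig)/np.linalg.norm(b))
    print(name,'mm',np.round(out,2))
test('board +y',B,[(x,50,4) for x in(-60,-40,-20,0,20,40,60)],1,G)
test('board -x',B,[(-70,y,4) for y in(45,40,35,30,20,10)],0,G)
test('board +x',B,[(70,y,4) for y in(45,40,35,30,25,20)],0,G)
test('wall +y outer',C,[(x,68,22) for x in(10,30,50,70,90,110,130)],1,V)
```

```text
[[ 549.7085 -169.435   127.994 ]
 [ 550.6638 -170.2075  128.3815]
 [ 551.3164 -170.7754  128.6429]
 [ 551.6206 -171.1514  128.7316]
 [ 551.7456 -171.3956  128.7866]
 [ 551.6842 -171.4979  128.7422]]
t 7.8667 edge seat mm [19.6032  1.0699 59.4112] tilt 0.3188 yawerr 0.0028 roll 0.0004 F chassis [-0.357   0.291  -3.0635] M [-0.002   0.2891  0.001 ] op 0.16
board +y mm [ 1.49  1.62  1.17 -3.22  1.48  1.36  1.39]
board -x mm [1.43 1.6  1.61 1.62 1.65 1.67]
board +x mm [ 2.51  2.52  2.54  2.55 -5.68  2.39]
wall +y outer mm [0.   0.   0.2  0.21 0.21 0.44 0.45]
```

The arm lags and then settles. In hand, the board sits about 1.5 mm to +y of nominal, so I'll correct for that and lower it in front of the lip mouth.

Call:
{"op": "jog_arm", "data": {
  "rows": "0 -0.0032 -0.005 0.015 0 0 0;0 -0.0032 -0.013 0.04 0 0 0;0 -0.0032 -0.022 0.066 0 0 0;0 -0.0032 -0.029 0.087 0 0 0;0 -0.0032 -0.033 0.1 0 0 0;0 -0.0032 -0.035 0.1054 0 0 0;0 -0.0032 -0.035 0.1054 0 0 0;0 -0.0032 -0.035 0.1054 0 0 0;0 -0.0032 -0.035 0.1054 0 0 0"
}}

```text
time_s: 8.67
position: [0.5511, -0.1735, 0.0736]
tcp_rot: [[0.222, 0.925, 0.307], [0.975, -0.21, -0.07], [-0.0, 0.315, -0.949]]
force: [0.1, -0.0, -3.0]
opening: 0.163
grasp_force: 30.0
```

```bash
cat >> h.py <<'E'
def plan(rows,s=None):
    "rows of chassis mm shift of board edge + tilt change rad -> units (pivot at board edge)"
    s=s or bot.read_state();R=np.array(s['tcp_rot']);r=np.array([0,-.054,.0276])  # edge in tool axes
    from scipy.spatial.transform import Rotation as Ro
    for d in rows:
        D=Ro.from_rotvec([-d[3],0,0]).as_matrix();sh=R.T@RC@(np.array(d[:3])/1000)+r-D@r
        print(d,'->',np.round(sh/.5,4),'rx',round(-d[3]/(np.pi/4),4))
E
python3 - <<'E'
from h import *
s=bot.read_state();rep(s);plan([(-4,0,0,0),(-10,0,-3,0),(-22,0,-3,0)])
E
```

```text
t 8.6667 edge seat mm [20.2617 -1.6089  4.3457] tilt 0.3209 yawerr 0.0019 roll -0.0005 F chassis [ 0.1061  0.0036 -3.0061] M [-0.0133  0.3343 -0.0107] op 0.163
(-4, 0, 0, 0) -> [ 0.     -0.0076 -0.0025] rx 0.0
(-10, 0, -3, 0) -> [ 0.     -0.0209 -0.0006] rx 0.0
(-22, 0, -3, 0) -> [ 0.0001 -0.0436 -0.0082] rx 0.0
```

Call:
{"op": "jog_arm", "data": {
  "rows": "0 0 -0.0076 -0.0025 0 0 0;0 0 -0.015 -0.002 0 0 0;0 0 -0.0209 -0.0006 0 0 0;0 0 -0.028 -0.003 0 0 0;0 0 -0.034 -0.005 0 0 0;0 0 -0.039 -0.0067 0 0 0;0 0 -0.0436 -0.0082 0 0 0;0 0 -0.0436 -0.0082 0 0 0;0 0 -0.0436 -0.0082 0 0 0;0 0 -0.0436 -0.0082 0 0 0"
}}

```text
time_s: 9.5
position: [0.5294, -0.1685, 0.0701]
tcp_rot: [[0.222, 0.926, 0.307], [0.975, -0.21, -0.07], [-0.0, 0.315, -0.949]]
force: [-0.5, 0.1, -3.6]
opening: 0.159
grasp_force: 30.0
```

Run:
```python
from h import *
s=bot.read_state();rep(s);plan([(-1,0,0,0),(-3,0,0,0),(-5,0,0,0)])
```

```text
t 9.5 edge seat mm [-1.9935 -1.5625  0.9388] tilt 0.3201 yawerr 0.0018 roll -0.0002 F chassis [-0.4764 -0.0447 -3.633 ] M [-0.0404  0.2718  0.0327] op 0.159
(-1, 0, 0, 0) -> [ 0.     -0.0019 -0.0006] rx 0.0
(-3, 0, 0, 0) -> [ 0.     -0.0057 -0.0019] rx 0.0
(-5, 0, 0, 0) -> [ 0.     -0.0095 -0.0031] rx 0.0
```

No contact yet, so I'll advance 3 mm slowly.

Call:
{"op": "jog_arm", "data": {
  "rows": "0 0 -0.0019 -0.0006 0 0 0;0 0 -0.0038 -0.0012 0 0 0;0 0 -0.0057 -0.0019 0 0 0;0 0 -0.0057 -0.0019 0 0 0;0 0 -0.0057 -0.0019 0 0 0;0 0 -0.0057 -0.0019 0 0 0"
}}

```text
time_s: 10.0
position: [0.5263, -0.1677, 0.0701]
tcp_rot: [[0.222, 0.926, 0.306], [0.975, -0.21, -0.07], [-0.0, 0.314, -0.949]]
force: [-0.2, 1.3, -3.3]
opening: 0.157
grasp_force: 30.0
```

```bash
python3 -c "
from h import *
rep(bot.read_state())"
```

```text
t 10.0 edge seat mm [-5.2568 -1.4517  0.9014] tilt 0.3197 yawerr 0.0018 roll -0.0 F chassis [-0.4882  1.1796 -3.2718] M [0.0203 0.2674 0.0273] op 0.157
```

Call:
{"op": "jog_arm", "data": {
  "rows": "0 0 -0.001 -0.0003 0 0 0;0 0 -0.0019 -0.0006 0 0 0;0 0 -0.0029 -0.001 0 0 0;0 0 -0.0038 -0.0013 0 0 0;0 0 -0.0038 -0.0013 0 0 0;0 0 -0.0038 -0.0013 0 0 0"
}}

```text
time_s: 10.5
position: [0.5252, -0.1677, 0.0704]
tcp_rot: [[0.222, 0.925, 0.308], [0.975, -0.21, -0.071], [-0.001, 0.316, -0.949]]
force: [5.1, 0.7, -3.6]
opening: 0.157
grasp_force: 30.0
```

```bash
python3 -c "
from h import *
rep(bot.read_state())"
```

```text
t 10.5 edge seat mm [-6.203  -1.7491  1.1506] tilt 0.3215 yawerr 0.0018 roll -0.0008 F chassis [ 4.8353  1.8453 -3.5996] M [ 0.2559 -0.449   0.0684] op 0.157
```

The back stop is found: about 5 N of contact at rep x ≈ −6.2 mm, which agrees with the visual estimate. Now I swing down about the edge, keeping a light push.

```bash
python3 -c "
from h import *
plan([(-.1,0,-.1,-.03),(-.2,0,-.2,-.06),(-.3,0,-.4,-.1)])"
```

```text
(-0.1, 0, -0.1, -0.03) -> [0.     0.0014 0.0034] rx 0.0382
(-0.2, 0, -0.2, -0.06) -> [0.     0.0026 0.0068] rx 0.0764
(-0.3, 0, -0.4, -0.1) -> [0.     0.0041 0.0116] rx 0.1273
```

Call:
{"op": "jog_arm", "data": {
  "rows": "0 0 0.0014 0.0034 0.0382 0 0;0 0 0.0026 0.0068 0.0764 0 0;0 0 0.0041 0.0116 0.1273 0 0;0 0 0.0041 0.0116 0.1273 0 0;0 0 0.0041 0.0116 0.1273 0 0;0 0 0.0041 0.0116 0.1273 0 0"
}}

```text
time_s: 11.0
position: [0.529, -0.1687, 0.0657]
tcp_rot: [[0.222, 0.951, 0.216], [0.975, -0.216, -0.05], [-0.001, 0.222, -0.975]]
force: [4.4, -0.0, -1.9]
opening: 0.157
grasp_force: 30.0
```

```bash
python3 -c "
from h import *
rep(bot.read_state());plan([(-.1,0,-.1,-.03),(-.2,0,-.2,-.06),(-.2,0,-.3,-.09),(-.3,0,-.3,-.1)])"
```

```text
t 11.0 edge seat mm [-6.3831 -1.8512  0.8136] tilt 0.2235 yawerr 0.0015 roll -0.001 F chassis [ 4.2835  0.9732 -1.9083] M [ 0.0406 -0.7604  0.0631] op 0.157
(-0.1, 0, -0.1, -0.03) -> [0.     0.0014 0.0034] rx 0.0382
(-0.2, 0, -0.2, -0.06) -> [0.     0.0026 0.0069] rx 0.0764
(-0.2, 0, -0.3, -0.09) -> [0.     0.004  0.0104] rx 0.1146
(-0.3, 0, -0.3, -0.1) -> [0.     0.0043 0.0115] rx 0.1273
```

Call:
{"op": "jog_arm", "data": {
  "rows": "0 0 0.0014 0.0034 0.0382 0 0;0 0 0.0026 0.0069 0.0764 0 0;0 0 0.0043 0.0115 0.1273 0 0;0 0 0.0043 0.0115 0.1273 0 0;0 0 0.0043 0.0115 0.1273 0 0;0 0 0.0043 0.0115 0.1273 0 0"
}}

```text
time_s: 11.5
position: [0.5323, -0.1694, 0.0605]
tcp_rot: [[0.222, 0.968, 0.121], [0.975, -0.22, -0.028], [-0.001, 0.124, -0.992]]
force: [6.4, -0.9, -2.5]
opening: 0.156
grasp_force: 30.0
```

Run:
```python
from h import *
s=bot.read_state();rep(s);plan([(-.1,0,-.1,-.03),(-.2,0,-.2,-.06),(-.2,0,-.3,-.09)])
ims=[capture('top')['pixels'][150:200,310:370],capture('scene')['pixels'][165:215,160:230]]
w=capture('wrist')
save(w,'wx.png')
cv2.imwrite('pics/c5.png',np.hstack([cv2.resize(ims[0],(400,333),interpolation=cv2.INTER_CUBIC)[:,:,::-1],cv2.resize(ims[1],(400,333),interpolation=cv2.INTER_CUBIC)[:,:,::-1]]))
```

```text
t 11.5 edge seat mm [-6.5733 -1.764   0.398 ] tilt 0.1244 yawerr 0.0013 roll -0.0007 F chassis [ 6.383   0.5893 -2.468 ] M [ 0.0723 -1.0267  0.0197] op 0.156
(-0.1, 0, -0.1, -0.03) -> [0.     0.0014 0.0034] rx 0.0382
(-0.2, 0, -0.2, -0.06) -> [0.     0.0027 0.0069] rx 0.0764
(-0.2, 0, -0.3, -0.09) -> [0.     0.0041 0.0105] rx 0.1146
```

View pics/wx.png

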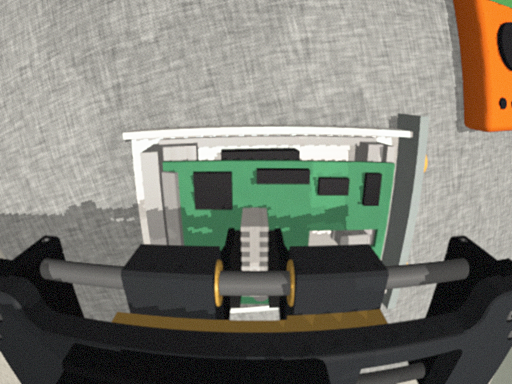

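The picture shows the head (about (352,240)) inside the slot, and there's no added resistance. I keep lowering.

Call:
{"op": "jog_arm", "data": {
  "rows": "0 0 0.0014 0.0034 0.0382 0 0;0 0 0.0027 0.0069 0.0764 0 0;0 0 0.0037 0.0095 0.1 0 0;0 0 0.0037 0.0095 0.1 0 0;0 0 0.0037 0.0095 0.1 0 0"
}}

```text
time_s: 12.07
position: [0.5347, -0.1698, 0.056]
tcp_rot: [[0.222, 0.974, 0.045], [0.975, -0.221, -0.01], [-0.0, 0.046, -0.999]]
force: [5.7, -0.0, -1.7]
opening: 0.159
grasp_force: 30.0
```

Run:
```python
from h import *
s=bot.read_state();rep(s);plan([(-.1,0,-.1,-.03),(-.1,0,-.2,-.05)])
```

```text
t 12.0667 edge seat mm [-6.678  -1.6383 -0.0484] tilt 0.0458 yawerr 0.0016 roll -0.0004 F chassis [ 5.5392  1.2469 -1.6777] M [ 0.0094 -1.0974  0.0586] op 0.159
(-0.1, 0, -0.1, -0.03) -> [0.     0.0014 0.0035] rx 0.0382
(-0.1, 0, -0.2, -0.05) -> [0.     0.0024 0.0059] rx 0.0637
```

Call:
{"op": "jog_arm", "data": {
  "rows": "0 0 0.0008 0.002 0.022 0 0;0 0 0.0014 0.0035 0.0382 0 0;0 0 0.0024 0.0059 0.0637 0 0;0 0 0.0024 0.0059 0.0637 0 0;0 0 0.0024 0.0059 0.0637 0 0"
}}

```text
time_s: 12.48
position: [0.536, -0.1701, 0.0536]
tcp_rot: [[0.222, 0.975, -0.004], [0.975, -0.222, 0.0], [-0.0, -0.004, -1.0]]
force: [4.9, -0.7, 3.7]
opening: 0.16
grasp_force: 30.0
```

Run:
```python
from h import *
s=bot.read_state();rep(s)
ims=[];p=None
for i in range(3): w=capture('wrist');ims.append(w['pixels'].astype(float))
w['pixels']=np.mean(ims,0).astype(np.uint8);s=bot.read_state();rep(s)
import pickle;pickle.dump((s,w),open('flat.pkl','wb'))
```

```text
t 12.4833 edge seat mm [-6.7765 -1.6318  0.1649] tilt -0.0039 yawerr 0.0016 roll -0.0004 F chassis [4.932  0.4151 3.7481] M [ 0.0683 -1.1927  0.0704] op 0.16
t 12.6333 edge seat mm [-6.7651 -1.644   0.1725] tilt -0.004 yawerr 0.0014 roll -0.0005 F chassis [5.6018 0.1589 3.6574] M [ 0.0489 -1.2834  0.0789] op 0.161
```

It's flat and home: TCP 24.0 mm above its pick height, about 6 N on the ledges. I release and rise.

Call:
{"op": "jog_arm", "data": {
  "rows": "0.34 0 0 0 0 0 0;0.34 0 0 0 0 0 0;0.34 0 0 0 0 0 0;0.34 0 0 0 0 0 0;0.34 0 0 -0.02 0 0 0;0.34 0 0 -0.06 0 0 0;0.34 0 0 -0.12 0 0 0;0.34 0 0 -0.18 0 0 0;0.34 0 0 -0.22 0 0 0;0.34 0 0 -0.22 0 0 0;0.34 0 0 -0.22 0 0 0;0.34 0 0 -0.22 0 0 0"
}}

```text
time_s: 13.63
position: [0.5347, -0.1692, 0.1622]
tcp_rot: [[0.221, 0.975, -0.011], [0.975, -0.221, 0.003], [0.001, -0.011, -1.0]]
force: [-0.9, -0.1, -0.6]
opening: 0.338
grasp_force: 0.0
```

Run:
```python
from h import *
s=bot.read_state();w=capture('wrist');print(s['time_s'],s['position'],s['tcp_rot'],s['opening'],s['force'])
y=YC;L=(SE+RC@np.array([.111,0,0]))[:2];M=(SE+RC@np.array([.065,0,0]))[:2]
o1=overhead(w,s,0.0465,*L,y,60,50,.15)
o2=overhead(w,s,0.028,*M,y,160,130,.4)
o1=cv2.resize(o1,(400,333));o2=cv2.resize(o2,(400,325));o2=cv2.copyMakeBorder(o2,0,8,0,0,0)
cv2.imwrite('pics/w6.png',np.hstack([o2,o1]));print(L)
```

```text
13.6333 [ 0.5347 -0.1692  0.1622] [[ 0.2214  0.9751 -0.0107]
 [ 0.9752 -0.2214  0.0031]
 [ 0.0006 -0.0112 -0.9999]] 0.33829751224019616 [-0.8603 -0.0782 -0.6104]
[ 0.5984 -0.1828]
```

View pics/w6.png

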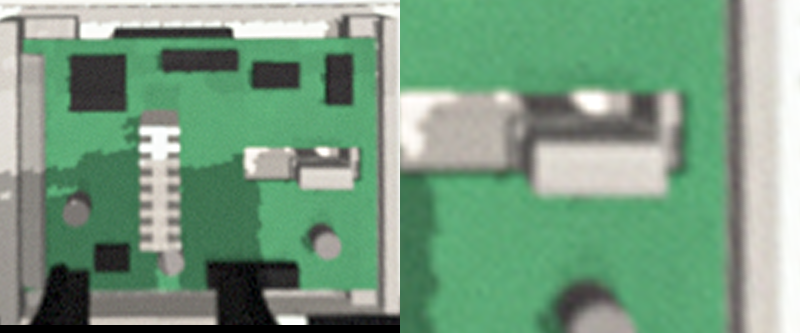

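The board is under the lip and flat, with its slot around the head. The head top is centred at (600,170) in the picture, so the latch position estimate holds. I move above the latch and turn the tool 90° ccw.

Call:
{"op": "jog_arm", "data": {
  "rows": "0.17 0.0032 0.127 0.04 -0.0115 0 -1;0.17 0.0032 0.127 0.04 -0.0115 0 -1;0.17 0.0032 0.127 0.04 -0.0115 0 -1;0.17 0.0032 0.127 0.04 -0.0115 0 -1;0.17 0.0032 0.127 0.04 -0.0115 0 -1;0.17 0.0032 0.127 0.04 -0.0115 0 -1;0.17 0.0032 0.127 0.04 -0.0115 0 -1;0.17 0.0032 0.127 0.04 -0.0115 0 -1"
}}

```text
time_s: 14.35
position: [0.5967, -0.1817, 0.1401]
tcp_rot: [[-0.533, 0.846, -0.004], [0.846, 0.533, 0.005], [0.007, -0.0, -1.0]]
force: [-0.3, -0.5, -0.5]
opening: 0.173
grasp_force: 0.0
```

Call:
{"op": "jog_arm", "data": {
  "rows": "0.17 0 0 0 0 0 -0.99;0.17 0 0 0 0 0 -0.99;0.17 0 0 0 0 0 -0.99;0.17 0 0 0 0 0 -0.99;0.17 0 0 0 0 0 -0.99;0.17 0 0 0 0 0 -0.99;0.17 0 0 0 0 0 -0.99;0.17 0 0 0 0 0 -0.99;0.17 0 0 0 0 0 -0.99;0.17 0 0 0 0 0 -0.99;0.17 0 0 0 0 0 -0.99"
}}

```text
time_s: 15.27
position: [0.5977, -0.1822, 0.1417]
tcp_rot: [[-0.973, 0.23, -0.001], [0.23, 0.973, 0.004], [0.002, 0.004, -1.0]]
force: [0.5, 0.1, -0.8]
opening: 0.168
grasp_force: 0.0
```

Run:
```python
from h import *
s=bot.read_state();w=capture('wrist');R=np.array(s['tcp_rot']);T=np.array(s['position']);print(s['time_s'],T,R,s['opening'])
save(w,'w7.png')
print('to latch',R.T@(np.array([.5984,-.1828,.058])-T)/.5,'yaw x',np.degrees(np.arctan2(R[1,0],R[0,0])))
L=(.5984,-.1828)
o=overhead(w,s,.0465,*L,YC,80,60,.1);cv2.imwrite('pics/w7.png',o)
```

```text
15.2667 [ 0.5977 -0.1822  0.1417] [[-0.9732  0.2301 -0.0007]
 [ 0.2301  0.9732  0.0038]
 [ 0.0016  0.0036 -1.    ]] 0.16816559794943503
to latch [-0.0019 -0.0015  0.1675] yaw x 166.69866507115253
```

View pics/w7.png

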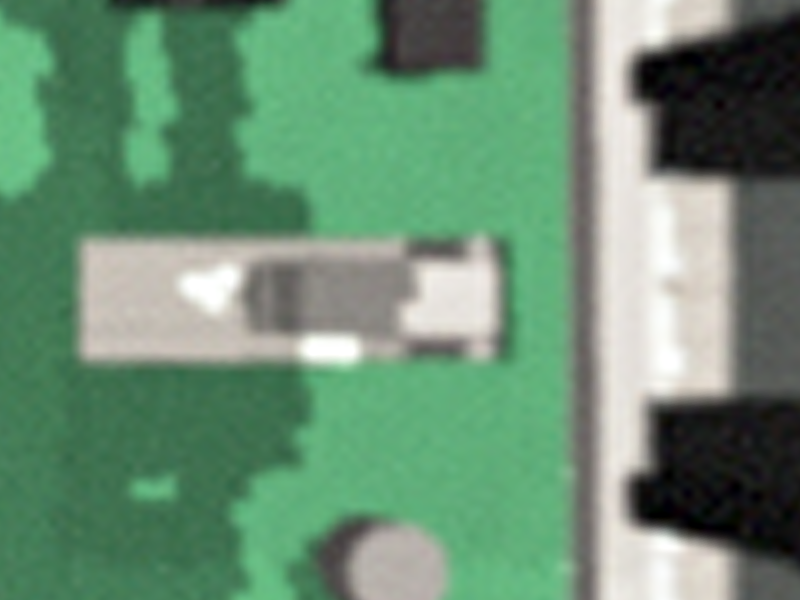

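Head top centred at (400,299), exactly on the estimate. The nearest component, a capacitor, has its inner edge about 22 mm away, so I narrow the fingers slightly and descend.

Call:
{"op": "jog_arm", "data": {
  "rows": "0.14 -0.0019 -0.0015 0.04 0 0 0;0.14 -0.0019 -0.0015 0.08 0 0 0;0.14 -0.0019 -0.0015 0.11 0 0 0;0.14 -0.0019 -0.0015 0.125 0 0 0;0.14 -0.0019 -0.0015 0.135 0 0 0;0.14 -0.0019 -0.0015 0.145 0 0 0;0.14 -0.0019 -0.0015 0.155 0 0 0;0.14 -0.0019 -0.0015 0.1655 0 0 0;0.14 -0.0019 -0.0015 0.1655 0 0 0;0.14 -0.0019 -0.0015 0.1655 0 0 0"
}}

```text
time_s: 16.15
position: [0.5988, -0.183, 0.0595]
tcp_rot: [[-0.973, 0.229, 0.0], [0.229, 0.973, 0.003], [0.001, 0.003, -1.0]]
force: [0.6, -0.3, 0.1]
opening: 0.138
grasp_force: 0.0
```

Call:
{"op": "jog_arm", "data": {
  "rows": "0 0 0 0 0 0 0;0 0 0 0 0 0 0;0 0 0 0 0 0 0;0 0 0 0 0 0 0"
}}

```text
time_s: 16.48
position: [0.599, -0.1833, 0.0598]
tcp_rot: [[-0.973, 0.229, 0.001], [0.229, 0.973, 0.003], [-0.0, 0.003, -1.0]]
force: [-0.6, -1.5, 0.8]
opening: 0.088
grasp_force: 30.0
```

The head is gripped at 7.7 mm. I turn it clockwise.

Call:
{"op": "jog_arm", "data": {
  "rows": "0 0 0 0 0 0 0.08;0 0 0 0 0 0 0.2;0 0 0 0 0 0 0.33;0 0 0 0 0 0 0.46;0 0 0 0 0 0 0.6;0 0 0 0 0 0 0.73;0 0 0 0 0 0 0.86;0 0 0 0 0 0 1;0 0 0 0 0 0 1;0 0 0 0 0 0 1"
}}

```text
time_s: 17.32
position: [0.598, -0.1847, 0.0598]
tcp_rot: [[-0.527, 0.85, -0.001], [0.85, 0.527, 0.001], [0.001, -0.0, -1.0]]
force: [-2.5, -4.3, 1.2]
opening: 0.086
grasp_force: 30.0
```

Call:
{"op": "jog_arm", "data": {
  "rows": "0 0 0 0 0 0 0.1;0 0 0 0 0 0 0.23;0 0 0 0 0 0 0.36;0 0 0 0 0 0 0.5;0 0 0 0 0 0 0.63;0 0 0 0 0 0 0.76;0 0 0 0 0 0 0.86;0 0 0 0 0 0 0.94;0 0 0 0 0 0 0.99;0 0 0 0 0 0 0.99;0 0 0 0 0 0 0.99;0 0 0 0 0 0 0.99"
}}

```text
time_s: 18.32
position: [0.5964, -0.1849, 0.0598]
tcp_rot: [[0.22, 0.976, -0.005], [0.976, -0.22, 0.001], [-0.0, -0.005, -1.0]]
force: [-6.0, -7.4, 3.9]
opening: 0.088
grasp_force: 30.0
```

Run:
```python
from h import *
s=bot.read_state();R=np.array(s['tcp_rot']);print(s['time_s'],s['position'],'head angle',-(np.arctan2(R[1,0],R[0,0])-np.pi-YC)%(2*np.pi),s['force'],s['moment'],s['opening'])
```

```text
18.3167 [ 0.5964 -0.1849  0.0598] head angle 1.567219551194884 [-5.9576 -7.4376  3.9359] [-1.2565  1.0408  0.0036] 0.08816256634788627
```

Call:
{"op": "jog_arm", "data": {
  "rows": "0.15 0 0 0 0 0 0;0.15 0 0 0 0 0 0;0.15 0 0 0 0 0 0;0.15 0 0 -0.01 0 0 0;0.15 0 0 -0.04 0 0 0;0.15 0 0 -0.09 0 0 0;0.15 0 0 -0.15 0 0 0;0.15 0 0 -0.2 0 0 0;0.15 0 0 -0.22 0 0 0;0.15 0 0 -0.22 0 0 0;0.15 0 0 -0.22 0 0 0"
}}

```text
time_s: 19.23
position: [0.5987, -0.183, 0.1694]
tcp_rot: [[0.221, 0.975, 0.0], [0.975, -0.221, 0.003], [0.003, -0.0, -1.0]]
force: [0.1, 0.1, -0.3]
opening: 0.151
grasp_force: 0.0
```

Run:
```python
from h import *
s=bot.read_state();w=capture('wrist');print(s['time_s'],s['position'],s['opening'],s['force'])
M=(SE+RC@np.array([.065,0,0]))[:2]
o=overhead(w,s,.028,*M,YC,200,150,.3);cv2.imwrite('pics/w8.png',o)
```

```text
19.2333 [ 0.5987 -0.183   0.1694] 0.15058473218867235 [ 0.1453  0.0525 -0.2743]
```

View pics/w8.png

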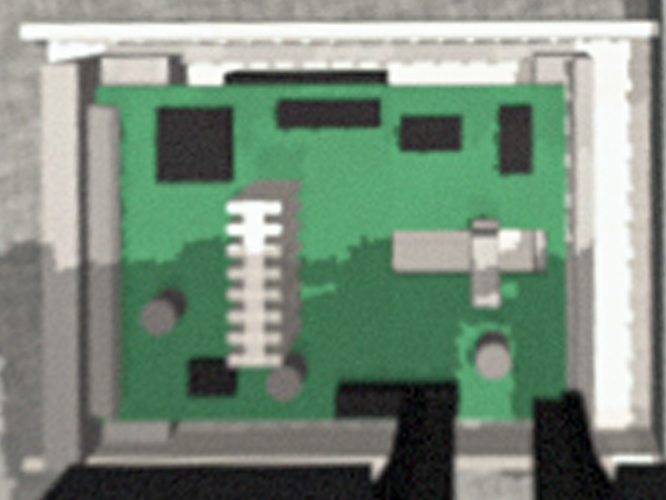

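The board is flat under the lip, and the head lies across the slot at (486,265), square to it. The gripper is clear, so I'll hand in.

```bash
python3 -c "
from rig import bot
print(bot.hand_in())"
```

```text
the job is handed in; nothing more can be done
None
```

The board is in the chassis, hooked under the lip and lying flat, with the latch turned about 1.57 rad clockwise to lock it. The gripper was clear of everything and the job was handed in at about 19 s; no verdict was returned.

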